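# Dress the bedroom display ledge: frame and vases in order of height

### The arm

A 6-joint arm with a two-finger parallel gripper is mounted at the origin on the work surface. World frame = base frame: x ahead of the robot, y to its left, z up, the work surface at z = 0. Lengths are in m, angles in rad, forces in N, time in s.
With the tool pointing down it reaches from about 0.3 to 0.85 m from the base axis. Payload 4.2 kg.
Tool frame: the origin (TCP) lies at the very end of the fingers, on their centre line; the grasp point (between the pads) lies 19 mm behind it (robot.pinch_z is the distance from the TCP to the grasp point, in m); z points along the fingers, y is the direction in which the jaws open and shut (so a half turn about z gives the same grasp; the last joint's range is limited). The gripper opens to 91 mm and grips with 3 to 60 N. Pads are 32 mm wide; open, the fingers measure 118 mm over their backs; the gripper's body (76 mm by 178 mm) begins 60 mm behind the grasp point.
Start: joints at [1.148, 0.32, 1.565, -0, 1.257, -0.02], TCP at [0.225, 0.529, 0.214] pointing down, gripper open.
Joint ranges: [-3.11, 3.11], [-0.84, 2.01], [0.21, 2.61], [-1.34, 4.49], [0.05, 2.63], [-2.56, 2.56]. Speed limits (rad/s): [2.57, 2.57, 3.14, 3.14, 3.14, 3.14].

### API

Orientations are given as a unit quaternion [x, y, z, w].
In Python, from station import robot gives the robot as it stands. The module is installed in compiled form; this text tells all that it offers.
- The arm moves only by the tool drive_tool, never from a script. Its argument "commands" is one flat list of numbers, 7 for each row, row after row: the opening in per cent of the stroke, from 0 (shut) to 100 (fully open), then the shift along the tool's x, y, z in m, then the turn, a rotation vector about the tool's x, y, z in degrees. In form: [claw, dx, dy, dz, ax, ay, az, claw, dx, dy, dz, ax, ay, az, ...]. A call has 1 to 12 rows; each row shifts and turns the commanded pose from where the row before left it, along the tool's axes as they then stand; what a row does not reach is not made up. A row lasts 1/12 s, in which the tool goes at most 41.7 mm and 7.16 degrees, less where a joint would pass 70% of its speed; a pose out of reach is approached as far as the arm can. A call is refused whole if a number of a shift passes 0.0417 or a number of a turn 7.16, either way. A call with a gripper value outside its range is refused whole. The fingers move at their own pace and stop on an object; the grip force is fixed at half the most. Time passes only in rows, so rows that do not move let the fingers close. It gives the time, the measured TCP pose, the force and the opening at its end, in the units of the state.
- robot.read_state(): the state, without advancing time (a new reading comes with each control period).
- robot.get_image(name): name is "side" or "top"; returns a dict with "color" (420x560x3 uint8, red, green, blue), "fx", "fy", "cx", "cy" (pixels), "R" (3x3) and "t" (3): a world point X has camera coordinates R X + t. Camera axes: x right, y down, z forward; pixel columns grow to the right and rows downward; lengths in m; the calibration is good to about 2 mm. A picture is of the moment at which its call begins. There is no depth.
- robot.sign_off(): hands the job in, once; it reports no verdict.
Trained networks look in a picture, given as the dict that the camera call returned (one of the last four; its "shot" number tells which), for a name from the list of things; names that differ only in an ending like _2 or _b are one class to them, and where a whole thing is asked for, a point or a joint stands for the part that bears it (a point fixed in the world has none). Each returns a list of dicts, best first, with "conf" (0 to 1); they miss things now and then, are a little off and sometimes report something else, mostly with a low value. They report only what shows in the picture. A call takes as long as a camera call. They do not tell look-alikes from the thing itself.
- robot.look_for(picture, label): "bbox" ([left, top, right, bottom] in pixels, round what is visible of it).
The state is a dict: "time_s": time; "q": joint angles; "joint_velocities": joint speeds; "joint_torque": joint torques, N m; "tool_pos": TCP position; "tool_rot": TCP orientation; "force": force on the tool from outside, world axes, zero at the start; "wrist_torque": the same for the moment, N m; "opening": opening from 0.0 (shut) to 1.0 (fully open).
Only numpy, scipy, OpenCV 4.12 (cv2) and the standard library are available. Lean on these libraries where they do the work, as an engineer would, in place of code of your own. Each camera call takes 0.05 s, during which the arm holds its last target. There are 200 camera calls.

### The job

Dress the ledge on the dresser: lean the picture frame back against the ledge's panel, behind the end mark nearest the alarm clock, and stand the four ribbed vases upright, centred one on each of the other marks, in order of height, the tallest next to the frame and the shortest at the far end. Set everything down gently without knocking anything over, and leave the clock, the candle and the mug where they are.

Things in the scene. Friction and masses are not known exactly. Their poses are not given: they have to be found in the camera images.
- vase_shortest: Shortest of four white ribbed ceramic bud vases: 75 mm tall, belly 54 mm wide, with a plain straight collar 36 mm across that takes up the top 30 mm, to grip by; dark closed mouth. All four stand upright on the table. Origin: centre of the underside, z up the axis. About 0.1 to 0.35 kg.
- vase_second: Second shortest of four white ribbed ceramic bud vases: 100 mm tall, belly 58 mm wide, with a plain straight collar 36 mm across that takes up the top 30 mm, to grip by; dark closed mouth. All four stand upright on the table. Origin: centre of the underside, z up the axis. About 0.1 to 0.35 kg.
- vase_third: Third shortest of four white ribbed ceramic bud vases: 125 mm tall, belly 62 mm wide, with a plain straight collar 36 mm across that takes up the top 30 mm, to grip by; dark closed mouth. All four stand upright on the table. Origin: centre of the underside, z up the axis. About 0.1 to 0.35 kg.
- vase_tallest: Tallest of four white ribbed ceramic bud vases: 150 mm tall, belly 66 mm wide, with a plain straight collar 36 mm across that takes up the top 30 mm, to grip by; dark closed mouth. All four stand upright on the table. Origin: centre of the underside, z up the axis. About 0.1 to 0.35 kg.
- frame: Wooden picture frame, upright on the table: 16 mm thick (x), 80 wide (y), 120 tall (z). Origin: centre of underside; picture on its -x face, roughly towards the robot at the start. Grip its top edge from above, across the thickness. 0.16 kg. Free-standing it tips past 7 degrees; leant on the ledge's panel it is steady at 9 to 24 degrees (rear lower edge 20 mm before the panel: about 15).
- ledge: Fixed pale wooden ledge. Origin: centre of underside; y along its length, x away from the robot. Board 114 mm deep (x), 450 long (y), 12 thick. Along its far edge an upright panel: front face at x = 45, 12 thick, rising 70 above the board. Five grey round marks 50 across, flush with the board, in a row at x = -15, y = -180, -90, 0, 90, 180 mm; the frame's foot goes between end mark and panel.
- clock: Small round alarm clock with a pale dial on both faces, 72 mm wide, 82 mm tall, 44 mm deep, standing on the table just beyond one end of the ledge, 285 mm from the ledge's middle along its length; which end varies (beyond the other end stands an empty white dish, 80 mm wide, 25 mm tall). Origin: centre of the underside. To be left alone.
- candle: Closed amber jar candle with a dark lid, 62 mm wide, 75 mm tall, standing among the vases. Origin: centre of the underside. To be left alone.
- mug: Blue ceramic mug with a handle on its +y side (towards the robot), 72 mm wide without it, about 110 mm with it, 85 mm tall, standing among the vases. Origin: centre of the underside. To be left alone.
Not all that is in view belongs to the job. What is shaped like the vase_tallest but brown or yellow is not meant.

How it is judged:
By the outcome, as a careful person would: the job done as asked, in the order asked, and still so for the second after the job is handed in, with the robot touching nothing.
It also fails if it takes over 125 s, if anything falls off the work surface, if the arm or the gripper's body presses on something with over 40 N, if the wrist force passes 120 N, or if a joint passes its speed limit or range.

## Working session

There is one attempt and no reset: what is moved stays moved. The work goes in short steps, Python scripts to look and compute and a tool call to move; the robot and the scene stay as the last step left them, time stands still between calls to the robot, and variables do not carry over. Pictures are saved under pics/ and viewed, about 12 in all and at most 16, crops included, and the job is handed in when it is done.

Besides the shell and the picture viewer there is one more tool, called after ">>>" as name(argument=value, ...) on one line, values as JSON. drive_tool: Moves the arm, as the interface text tells. Its arguments: {"type":"object","properties":{"commands":{"type":"array","items":{"type":"number"}}},"required":["commands"]}

```bash
mkdir -p pics; cat > h.py <<'E'
import numpy as np, cv2
from station import robot
def shot(name,save=None):
    p=robot.get_image(name)
    if save: cv2.imwrite('pics/'+save,cv2.cvtColor(p['color'],cv2.COLOR_RGB2BGR))
    return p
def ray(p,u,v,z):
    R=np.array(p['R']);t=np.array(p['t']);c=-R.T@t
    d=R.T@np.array([(u-p['cx'])/p['fx'],(v-p['cy'])/p['fy'],1.])
    return c+d*(z-c[2])/d[2]
def proj(p,X):
    q=np.array(p['R'])@np.array(X,float)+np.array(p['t'])
    return np.array([p['fx']*q[0]/q[2]+p['cx'],p['fy']*q[1]/q[2]+p['cy']])
E
python3 - <<'E'
from h import *
print(robot.read_state())
for n in('top','side'):
    p=shot(n,n+'1.png'); R=np.array(p['R']);print(n,'cam',-R.T@np.array(p['t']),R[2],p['fx'])
    for l in 'vase_shortest vase_second vase_third vase_tallest frame ledge clock candle mug'.split():
        for d in robot.look_for(p,l)[:4]: print(n,l,np.round(d['bbox'],0),round(d['conf'],2))
E
```

```text
{'time_s': 0.0, 'q': array([ 1.14796847e+00,  3.20256009e-01,  1.56567794e+00, -2.83432595e-05,
        1.25739505e+00, -2.00068708e-02]), 'joint_velocities': array([-0.00159946,  0.00127294, -0.00118853, -0.00092106, -0.00135619,
        0.00223303]), 'joint_torque': array([ 2.09418991e-03, -4.12466311e+01, -2.31977499e+01,  7.27688055e-02,
        4.56864922e-02, -1.38886403e-04]), 'tool_pos': array([0.22521063, 0.52850637, 0.21314132]), 'tool_rot': array([ 2.00047141e-01,  9.79785889e-01, -8.49934441e-04, -1.77512359e-04]), 'force': array([-0.50651115, -0.07671909,  0.75615357]), 'wrist_torque': array([-0.01479236,  0.00478392, -0.02468933]), 'opening': 1.0056874419815636}
top cam [ 0.30911842 -0.06300869  1.08634907] [ 0.17138837  0.02931435 -0.98476733] 416.90981392300563
top vase_shortest [304. 212. 324. 227.] 0.63
top vase_second [257. 205. 284. 227.] 0.94
top vase_third [210. 204. 237. 229.] 0.87
top vase_tallest [398. 276. 440. 304.] 0.9
top vase_tallest [440. 255. 482. 282.] 0.85
top vase_tallest [420. 179. 459. 209.] 0.71
top vase_tallest [395. 229. 434. 257.] 0.64
top fra
[... 193 characters left out ...]
205. 189. 249.] 0.72
top candle [111. 226. 145. 249.] 0.68
side cam [ 0.03957742 -0.59791519  0.91656595] [ 0.39671491  0.50154523 -0.76881055] 382.3337731275141
side vase_shortest [277. 223. 297. 248.] 0.74
side vase_second [257. 191. 275. 224.] 0.68
side vase_third [231. 165. 254. 203.] 0.67
side vase_tallest [375. 265. 404. 313.] 0.81
side vase_tallest [330. 333. 364. 376.] 0.7
side vase_tallest [319. 280. 347. 327.] 0.61
side vase_tallest [285. 311. 318. 352.] 0.6
side frame [299. 237. 320. 292.] 0.89
side ledge [256. 127. 383. 240.] 0.88
side clock [245. 123. 268. 148.] 0.66
side candle [181. 140. 201. 171.] 0.97
side candle [247. 124. 268. 147.] 0.17
side mug [194. 152. 230. 183.] 0.82
```

View pics/top1.png

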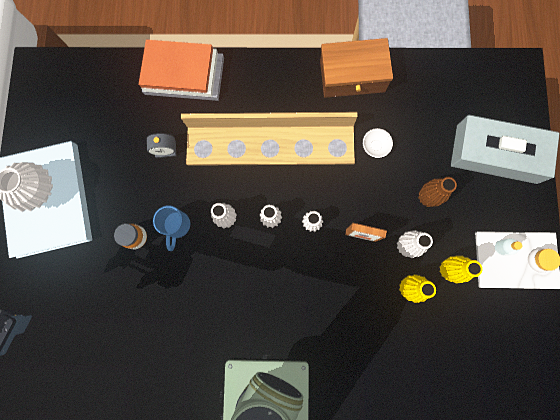

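View pics/side1.png

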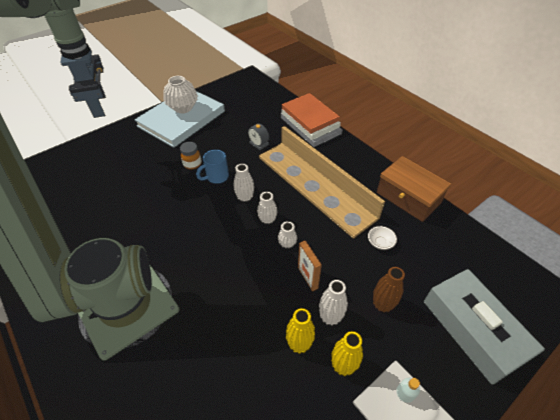

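The clock is at the left end (+y, top px (160,145)), so the frame goes behind the mark at (204,149). Candidates for the tallest vase are white (415,243), yellow (418,289) and (460,268), brown (437,192), and a big grey vase on the books (22,187). I choose the white one at (415,243). The other vases are third (222,214), second (270,215) and shortest (313,221), and the frame is at (366,232).

```bash
python3 - <<'E'
from h import *
p=shot('top'); im=p['color']; 
hsv=cv2.cvtColor(im,cv2.COLOR_RGB2HSV)
# marks
m=((hsv[...,1]<60)&(hsv[...,2]>90)).astype(np.uint8); m[:,:185]=0;m[:135]=0;m[162:]=0;m[:,352:]=0
n,l,s,c=cv2.connectedComponentsWithStats(m)
for i in range(1,n):
    if s[i,4]>80: print('mark',c[i],s[i],ray(p,*c[i],.012).round(4))
# vase mouths: holes in bright masks
H={'third':(198,195,247,235,.125),'second':(248,195,295,235,.1),'short':(295,200,332,235,.075),'tall':(393,225,440,262,.15)}
for k,(a,b,cc,d,h) in H.items():
    w=(im[b:d,a:cc].min(2)>85).astype(np.uint8)
    n,l,s,c=cv2.connectedComponentsWithStats(1-w,connectivity=4)
    for i in range(1,n):
        if 15<s[i,4]<250: print(k,c[i]+[a,b],s[i],ray(p,*(c[i]+[a,b]),h).round(4))
cr=cv2.resize(im[190:265,190:445],None,fx=3.1,fy=3.1,interpolation=cv2.INTER_CUBIC)
cr2=cv2.resize(im[105:170,175:400],None,fx=3.5,fy=3.5,interpolation=cv2.INTER_CUBIC)
cr2=cr2[:, :cr.shape[1]]; cr2=cv2.copyMakeBorder(cr2,0,0,0,cr.shape[1]-cr2.shape[1],cv2.BORDER_CONSTANT)
cv2.imwrite('pics/c1.png',cv2.cvtColor(np.vstack([cr2,cr]),cv2.COLOR_RGB2BGR))
q=shot('side'); cv2.imwrite('pics/c2.png',cv2.cvtColor(cv2.resize(q['color'][120:360,225:425],None,fx=2.5,fy=2.5,interpolation=cv2.INTER_CUBIC),cv2.COLOR_RGB2BGR))
E
```

```text
mark [303.31923077 147.74615385] [294 139  19  18 260] [ 0.6475 -0.0843  0.012 ]
mark [337.03358209 147.55223881] [328 139  19  18 268] [ 0.6487 -0.1743  0.012 ]
mark [202.74418605 148.51937984] [194 140  18  18 258] [0.6431 0.1862 0.012 ]
mark [236.06949807 148.3011583 ] [227 140  19  18 259] [0.6445 0.0961 0.012 ]
mark [269.59459459 148.08494208] [261 140  18  18 259] [0.6458 0.006  0.012 ]
third [218.02325581 210.20930233] [15 11 11 10 86] [0.4581 0.1165 0.125 ]
second [268.73493976 211.74698795] [16 12 11 10 83] [ 0.4597 -0.0011  0.1   ]
short [313.31578947 218.06578947] [14 14 10  9 76] [ 0.4493 -0.1089  0.075 ]
tall [424.1  240.35] [ 26  10  12  11 100] [ 0.392  -0.3518  0.15  ]
```

View pics/c1.png

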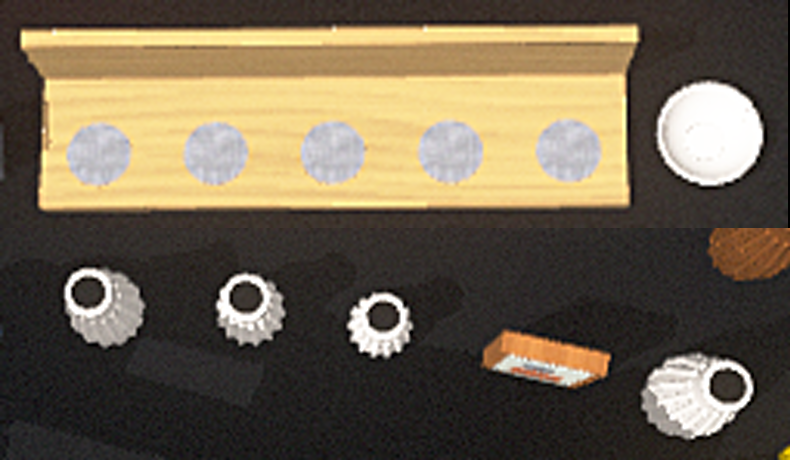

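View pics/c2.png

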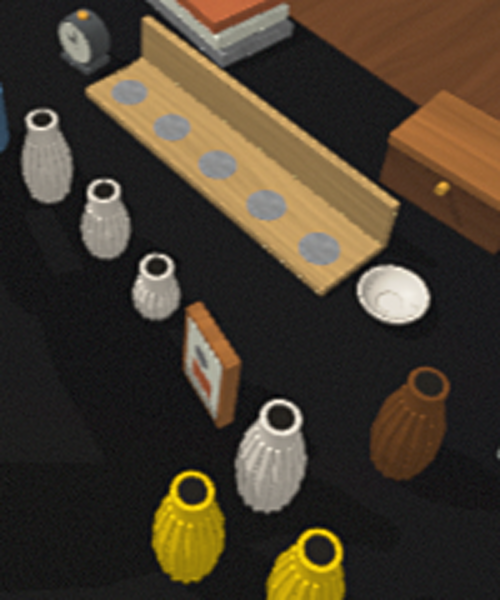

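Top crop: five marks clear, with even 90 mm spacing. Side crop: the white tallest vase stands at (270,460) in the crop, with the yellow ones below it and the brown one right of it. That confirms the choice. Next I fit the frame pose and cross-check the mouths in the side view.

```bash
cat >> h.py <<'E'
from scipy.spatial.transform import Rotation as Ro
def plan(P,yaw=0,tilt=0,claw=100,n_turn=None):
    """rows from measured pose to TCP P, jaw (tool y) at angle yaw deg from world x, tilted tilt deg about tool x"""
    s=robot.read_state();R=Ro.from_quat(s['tool_rot']);p=s['tool_pos']
    y=np.radians(yaw);Y=np.array([np.cos(y),np.sin(y),0]);X=np.array([-np.sin(y),np.cos(y),0])
    T=Ro.from_matrix(np.c_[X,Y,[0,0,-1]])*Ro.from_euler('x',tilt,degrees=True)
    w=(R.inv()*T).as_rotvec(degrees=True)
    print('pos',p.round(4),'F',s['force'].round(1),'open',round(s['opening'],3),'t',round(s['time_s'],2))
    print(' turn in tool',w.round(2),'| total shift in tool axes (now)',(R.inv().apply(P-p)).round(4),'| in target axes',(T.inv().apply(P-p)).round(4))
E
python3 - <<'E'
from h import *
from scipy.optimize import differential_evolution as DE
ps=[shot('top'),shot('side')]
def mk(p,box):
    a,b,c,d=box;im=p['color'].astype(int);m=np.zeros(im.shape[:2],np.uint8)
    m[b:d,a:c]=(im[b:d,a:c].max(2)>75); return m
ms=[mk(ps[0],(338,218,392,248)),mk(ps[1],(294,232,323,296))]
n,l,s,c=cv2.connectedComponentsWithStats(ms[1]);k=1+s[1:,4].argmax();ms[1]=(l==k).astype(np.uint8)
n,l,s,c=cv2.connectedComponentsWithStats(ms[0]);k=1+s[1:,4].argmax();ms[0]=(l==k).astype(np.uint8)
print([m.sum() for m in ms])
B=np.array([[i*.008,j*.04,k] for i in(-1,1) for j in(-1,1) for k in(0,.12)])
def cost(v):
    C,S=np.cos(v[2]),np.sin(v[2]);W=B@np.array([[C,S,0],[-S,C,0],[0,0,1]])+[v[0],v[1],0];r=0
    for p,m in zip(ps,ms):
        uv=np.array([proj(p,x) for x in W])
        h=cv2.convexHull((uv*16).round().astype(np.int32));g=np.zeros_like(m);cv2.fillConvexPoly(g,h,1,shift=4)
        r+=1-(g&m).sum()/max(1,(g|m).sum())
    return r
r=DE(cost,[(.35,.48),(-.3,-.15),(-.7,.7)],seed=1,maxiter=60,popsize=12,polish=False);print('frame',r.x.round(4),np.degrees(r.x[2]),r.fun)
q=ps[1];im=q['color']
for k,X in dict(third=(.4581,.1165,.125),second=(.4597,-.0011,.1),short=(.4493,-.1089,.075),tall=(.392,-.3518,.15)).items():
    u,v=proj(q,X);a,b=int(u)-14,int(v)-14
    w=(im[b:b+24,a:a+28].min(2)>85).astype(np.uint8);n,l,s,c=cv2.connectedComponentsWithStats(1-w,connectivity=4)
    for i in range(1,n):
        if 12<s[i,4]<130: print(k,'proj',(u,v),'seen',c[i]+[a,b],ray(q,*(c[i]+[a,b]),X[2]).round(4))
for X in [(.6487,-.1743,.012),(.6431,.1862,.012)]: print(proj(q,X))
m=((im.max(2).astype(int)-im.min(2)<40)&(im.min(2)>80)).astype(np.uint8)
n,l,s,c=cv2.connectedComponentsWithStats(m)
for i in range(1,n):
    if 60<s[i,4]<300 and 270<c[i][0]<370 and 140<c[i][1]<230: print('mark side',c[i],s[i,4],ray(q,*c[i],.012).round(4))
plan([.42,-.23,.25],0,0)
E
```

```text
[np.uint64(519), np.uint64(751)]
frame [ 0.4177 -0.2362 -0.214 ] -12.262911399806157 0.06793564599520518
third proj (np.float64(240.72680804613822), np.float64(167.0391499887044)) seen [241.3125  167.28125] [0.4589 0.1146 0.125 ]
second proj (np.float64(265.54873790973204), np.float64(195.41496465155998)) seen [266.2972973  195.67567568] [ 0.4608 -0.0032  0.1   ]
short proj (np.float64(286.5951254563183), np.float64(225.87936100728624)) seen [287.33333333 226.17777778] [ 0.4502 -0.111   0.075 ]
tall proj (np.float64(336.1315251715045), np.float64(285.9581487846183)) seen [336.8372093  286.43023256] [ 0.3924 -0.3536  0.15  ]
[351.50221753 218.71982564]
[275.64997193 156.17283897]
mark side [276.5        156.41818182] 110 [0.6446 0.1834 0.012 ]
mark side [293.26890756 170.53781513] 119 [0.6451 0.0934 0.012 ]
mark side [311.53787879 185.37121212] 132 [0.6471 0.0039 0.012 ]
mark side [331.04697987 201.57718121] 149 [ 0.6481 -0.0862  0.012 ]
mark side [352.38323353 219.0239521 ] 167 [ 0.6499 -0.1768  0.012 ]
pos [0.2254 0.529  0.214 ] F [-0.3  0.2 -0.4] open 1.001 t 1.2
 turn in tool [ 1.000e-02 -0.000e+00  6.692e+01] | total shift in tool axes (now) [-0.4765 -0.622  -0.0361] | in target axes [-0.759   0.1946 -0.036 ]
```

>>> drive_tool(commands=[100, -0.025, -0.0327, -0.002, 0, 0, 0, 100, -0.025, -0.0327, -0.002, 0, 0, 0, 100, -0.025, -0.0327, -0.002, 0, 0, 0, 100, -0.025, -0.0327, -0.002, 0, 0, 0, 100, -0.025, -0.0327, -0.002, 0, 0, 0, 100, -0.025, -0.0327, -0.002, 0, 0, 0, 100, -0.025, -0.0327, -0.002, 0, 0, 0, 100, -0.025, -0.0327, -0.002, 0, 0, 0, 100, -0.025, -0.0327, -0.002, 0, 0, 0, 100, -0.025, -0.0327, -0.002, 0, 0, 0, 100, -0.025, -0.0327, -0.002, 0, 0, 0, 100, -0.025, -0.0327, -0.002, 0, 0, 0])

```text
time_s: 2.2
tool_pos: [0.3475, 0.0485, 0.2384]
tool_rot: [0.2, 0.98, 0.0, 0.001]
force: [-0.1, 0.2, -0.1]
opening: 0.999
```

>>> drive_tool(commands=[80, -0.025, -0.0327, -0.002, 0, 0, 0, 80, -0.025, -0.0327, -0.002, 0, 0, 0, 80, -0.025, -0.0327, -0.002, 0, 0, 0, 80, -0.025, -0.0327, -0.002, 0, 0, 0, 80, -0.025, -0.0327, -0.002, 0, 0, 0, 80, -0.025, -0.0327, -0.002, 0, 0, 0, 80, -0.025, -0.0327, -0.002, 0, 0, 0, 80, 0, 0, 0, 0, 0, 7, 80, 0, 0, 0, 0, 0, 7, 80, 0, 0, 0, 0, 0, 7, 80, 0, 0, 0, 0, 0, 7, 80, 0, 0, 0, 0, 0, 7])

```text
time_s: 3.2
tool_pos: [0.4188, -0.229, 0.2519]
tool_rot: [0.488, 0.873, 0.0, -0.0]
force: [0.5, 0.1, 1.0]
opening: 0.796
```

>>> drive_tool(commands=[70, 0, 0, 0, 0, 0, 7, 70, 0, 0, 0, 0, 0, 7, 70, 0, 0, 0, 0, 0, 7, 70, 0, 0, 0, 0, 0, 7, 70, 0, 0, 0, 0, 0, 7, 70, 0, 0, 0, 0, 0, 7, 70, 0, 0, 0, 0, 0, 2.2, 70, 0, 0, 0, 0, 0, 0])

```text
time_s: 3.87
tool_pos: [0.4188, -0.2288, 0.252]
tool_rot: [0.779, 0.627, 0.0, 0.0]
force: [-0.4, -0.1, 0.0]
opening: 0.697
```

```bash
python3 -c "
from h import *
plan([.4177,-.2362,.092],-12.3)"
```

```text
pos [ 0.4188 -0.2288  0.252 ] F [-0.4 -0.1  0. ] open 0.697 t 3.87
 turn in tool [ 0.01 -0.   -0.01] | total shift in tool axes (now) [-0.0075  0.0004  0.16  ] | in target axes [-0.0075  0.0005  0.16  ]
```

>>> drive_tool(commands=[70, -0.0075, 0.0005, 0.03, 0, 0, 0, 70, 0, 0, 0.04, 0, 0, 0, 70, 0, 0, 0.04, 0, 0, 0, 70, 0, 0, 0.03, 0, 0, 0, 70, 0, 0, 0.02, 0, 0, 0, 70, 0, 0, 0, 0, 0, 0, 15, 0, 0, 0, 0, 0, 0, 15, 0, 0, 0, 0, 0, 0, 10, 0, 0, 0, 0, 0, 0, 0, 0, 0, 0, 0, 0, 0, 0, 0, 0, 0, 0, 0, 0, 0, 0, 0, 0, 0, 0, 0])

```text
time_s: 4.87
tool_pos: [0.4181, -0.2364, 0.0927]
tool_rot: [0.779, 0.627, 0.0, 0.001]
force: [-0.2, -0.1, -0.0]
opening: 0.295
```

>>> drive_tool(commands=[0, 0, 0, -0.005, 0, 0, 0, 0, 0, 0, -0.01, 0, 0, 0, 0, 0, 0, -0.03, 0, 0, 0, 0, 0, 0, -0.04, 0, 0, 0, 0, 0, 0, -0.04, 0, 0, 0, 0, 0, 0, -0.03, 0, 0, 0, 0, 0, 0, -0.02, 0, 0, 0, 0, 0, 0, 0, 0, 0, 0])

```text
time_s: 5.53
tool_pos: [0.4197, -0.2374, 0.2719]
tool_rot: [0.779, 0.627, 0.002, 0.005]
force: [-0.2, -0.2, -2.1]
opening: 0.171
```

```bash
python3 - <<'E'
from h import *
a=shot('side')['color'][150:330,240:400]; b=shot('top')['color'][180:300,300:440]
cv2.imwrite('pics/g1.png',cv2.cvtColor(np.hstack([cv2.resize(a,(427,480)),cv2.resize(b,(373,320))[:480] if 0 else cv2.copyMakeBorder(cv2.resize(b,(373,320)),0,160,0,0,cv2.BORDER_CONSTANT)]),cv2.COLOR_RGB2BGR))
ey=np.radians(.9);ex=np.array([np.cos(ey),np.sin(ey)])
M=np.array([.644,.185]); rear=M+ex*.040   # rear lower edge 20 mm before panel
t=np.radians(15); al=.092; # TCP this far up the frame from its foot
# frame centre line foot is 8mm ahead of rear edge in frame axes: up=(sin,cos), back=(cos,-sin)
dx=-.008*np.cos(t)+al*np.sin(t); dz=.008*np.sin(t)+al*np.cos(t)
P=np.r_[rear+ex*dx,.012+dz]; print(P)
plan(P+[0,0,.14],.9,15); plan(P+[0,0,.14],.9,0)
E
```

```text
[0.70007703 0.18588093 0.10293573]
pos [ 0.4175 -0.2361  0.2668] F [-0.1  0.2 -2.5] open 0.173 t 5.63
 turn in tool [ 14.95  -1.72 -13.1 ] | total shift in tool axes (now) [0.4724 0.1864 0.0239] | in target axes [ 0.4174  0.2855 -0.0518]
pos [ 0.4175 -0.2361  0.2668] F [-0.1  0.2 -2.5] open 0.173 t 5.63
 turn in tool [  0.02   0.   -13.18] | total shift in tool axes (now) [0.4724 0.1864 0.0239] | in target axes [0.4174 0.2892 0.0239]
```

View pics/g1.png

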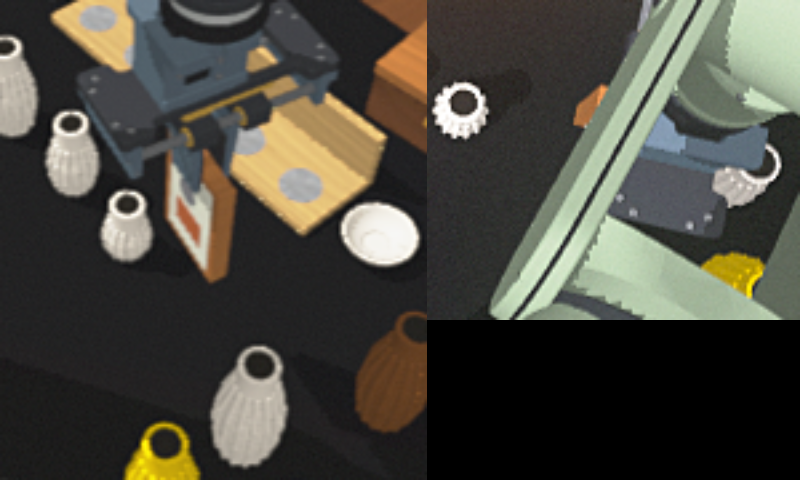

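Side view shows the frame held upright, bottom corner at about px (320,256). The fingers were still closing when I started the lift, so I check the grip height before placing.

```bash
python3 - <<'E'
from h import *
q=shot('side')
s=robot.read_state();p=s['tool_pos'];print(p)
m=(q['color'].max(2)>75)
for al in(.088,.092,.097,.102,.107):
    z=p[2]-al
    print(al,[proj(q,(x,y,z)).round(1) for x,y in((.4018,-.2736),(.4174,-.277),(.4188,-.1954))])
E
```

```text
[ 0.41687447 -0.23566782  0.26559946]
0.088 [array([316.6, 253.8]), array([322.6, 251.2]), array([299.9, 228.7])]
0.092 [array([316.5, 254.8]), array([322.5, 252.1]), array([299.9, 229.7])]
0.097 [array([316.3, 256. ]), array([322.3, 253.3]), array([299.8, 231. ])]
0.102 [array([316.2, 257.1]), array([322.1, 254.5]), array([299.7, 232.2])]
0.107 [array([316. , 258.3]), array([322. , 255.7]), array([299.7, 233.4])]
```

```bash
python3 - <<'E'
from h import *
q=shot('side');s=robot.read_state();p=s['tool_pos'];print(p)
im=cv2.resize(q['color'][190:265,285:340],None,fx=8,fy=8,interpolation=cv2.INTER_CUBIC)
a=im.copy()
y=np.radians(-12.3);B=np.array([[i*.008,j*.04,k] for i in(-1,1) for j in(-1,1) for k in(0,.12)])
W=B@np.array([[np.cos(y),np.sin(y),0],[-np.sin(y),np.cos(y),0],[0,0,1]])+[p[0],p[1],p[2]-.097]
uv=[tuple(((proj(q,w)-[285,190]+.5)*8).astype(int)) for w in W]
for i in range(8):
    for j in range(i):
        if bin(i^j).count('1')==1: cv2.line(a,tuple(map(int,uv[i])),tuple(map(int,uv[j])),(0,255,0),1)
out=np.hstack([im,a]);out=cv2.resize(out,(780,532));cv2.imwrite('pics/f2.png',cv2.cvtColor(out,cv2.COLOR_RGB2BGR))
E
```

```text
[ 0.41665183 -0.23557753  0.26501742]
```

View pics/f2.png

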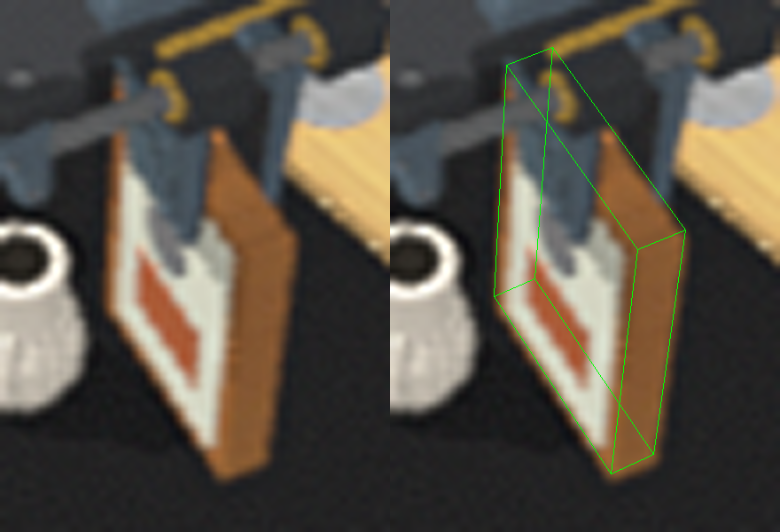

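Wireframe matches the held frame within about 1 px, with the TCP about 99 mm above its foot. Moving over to the ledge.

>>> drive_tool(commands=[0, 0, 0, 0, 0, 0, -6.6, 0, 0, 0, 0, 0, 0, -6.6, 0, 0.016, 0.0112, 0, 0, 0, 0, 0, 0.032, 0.0224, 0, 0, 0, 0, 0, 0.032, 0.0224, 0, 0, 0, 0, 0, 0.032, 0.0224, 0, 0, 0, 0, 0, 0.032, 0.0224, 0, 0, 0, 0, 0, 0.032, 0.0224, 0, 0, 0, 0, 0, 0.032, 0.0224, 0, 0, 0, 0, 0, 0.032, 0.0224, 0, 0, 0, 0, 0, 0.032, 0.0224, 0, 0, 0, 0, 0, 0.032, 0.0224, 0, 0, 0, 0])

```text
time_s: 6.73
tool_pos: [0.6255, 0.0729, 0.2642]
tool_rot: [0.701, 0.713, -0.002, -0.001]
force: [-0.3, -0.6, -2.5]
opening: 0.178
```

>>> drive_tool(commands=[0, 0.032, 0.0224, 0, 0, 0, 0, 0, 0.032, 0.0224, 0, 0, 0, 0, 0, 0.024, 0.0168, 0, 0, 0, 0, 0, 0.01, 0.006, 0, 0, 0, 0, 0, 0, 0, 0, 5, 0, 0, 0, 0, 0, 0, 5, 0, 0, 0, 0, 0, 0, 5, 0, 0, 0, 0, 0, 0, 0, 0, 0, 0, 0, 0, 0, 0, 0, 0])

```text
time_s: 7.48
tool_pos: [0.6921, 0.1695, 0.2629]
tool_rot: [0.696, 0.706, -0.095, -0.093]
force: [-0.1, -0.1, -3.0]
opening: 0.177
```

```bash
python3 -c "
from h import *
plan([.7019,.186,.1127],.9,15)"
```

```text
pos [0.6921 0.1695 0.2629] F [-0.1 -0.1 -3. ] open 0.177 t 7.48
 turn in tool [-0.23  0.06 -0.05] | total shift in tool axes (now) [0.0165 0.0491 0.1423] | in target axes [0.0163 0.0486 0.1425]
```

>>> drive_tool(commands=[0, 0.004, 0.01, 0.03, 0, 0, 0, 0, 0.004, 0.01, 0.03, 0, 0, 0, 0, 0.004, 0.01, 0.03, 0, 0, 0, 0, 0.0043, 0.01, 0.03, 0, 0, 0, 0, 0, 0.0036, 0.0115, 0, 0, 0, 0, 0, 0.003, 0.006, 0, 0, 0, 0, 0, 0.002, 0.005, 0, 0, 0, 0, 0, 0, 0, 0, 0, 0])

```text
time_s: 8.15
tool_pos: [0.7017, 0.1864, 0.1178]
tool_rot: [0.696, 0.707, -0.092, -0.091]
force: [-0.3, -0.2, -1.0]
opening: 0.175
```

```bash
python3 -c "
from h import *
q=shot('side')
cv2.imwrite('pics/p1.png',cv2.cvtColor(cv2.resize(q['color'][100:190,220:330],None,fx=7,fy=6.6,interpolation=cv2.INTER_CUBIC),cv2.COLOR_RGB2BGR))
plan([.7019,.186,.1097],.9,15)"
```

```text
pos [0.702  0.1866 0.1186] F [-1.   0.4 -2.5] open 0.175 t 8.2
 turn in tool [ 0.17 -0.03  0.01] | total shift in tool axes (now) [-0.0006  0.0021  0.0086] | in target axes [-0.0005  0.0022  0.0086]
```

View pics/p1.png

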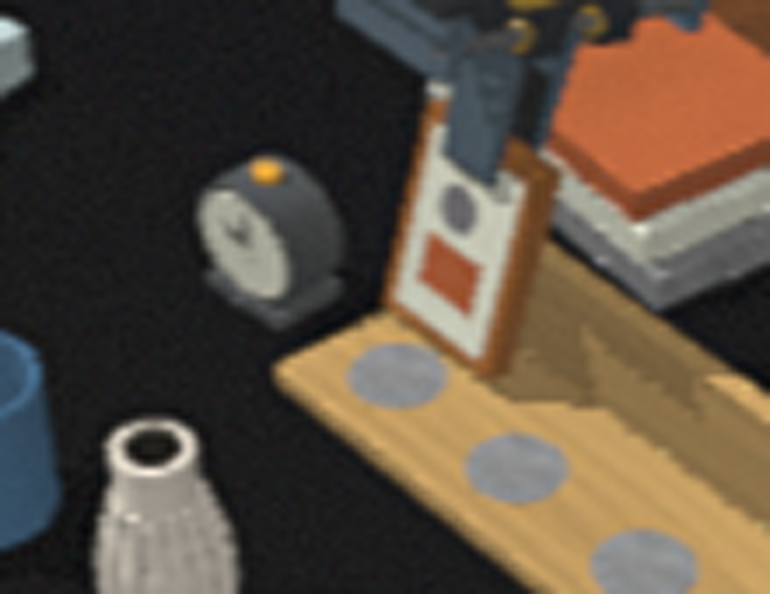

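Frame is tilted back behind the end mark (foot near crop (440,340)), just above the board. Easing down.

>>> drive_tool(commands=[0, 0, 0.0006, 0.003, 0, 0, 0, 0, 0, 0.0006, 0.003, 0, 0, 0, 0, 0, 0.0004, 0.0015, 0, 0, 0, 0, 0, 0, 0, 0, 0, 0])

```text
time_s: 8.53
tool_pos: [0.7022, 0.1868, 0.1127]
tool_rot: [0.696, 0.707, -0.091, -0.09]
force: [0.5, -0.5, 6.9]
opening: 0.173
```

>>> drive_tool(commands=[0, 0, 0.0003, 0.001, 0, 0, 0, 0, 0, 0, 0, 0, 0, 0])

```text
time_s: 8.7
tool_pos: [0.7023, 0.1868, 0.1126]
tool_rot: [0.696, 0.707, -0.091, -0.09]
force: [0.7, 0.2, 11.0]
opening: 0.176
```

>>> drive_tool(commands=[0, 0, 0, -0.001, 0, 0, 0, 25, 0, 0, 0, 0, 0, 0, 35, 0, 0, 0, 0, 0, 0, 40, 0, 0, 0, 0, 0, 0, 40, 0, 0, 0, 0, 0, 0, 40, 0, 0, 0, 0, 0, 0])

```text
time_s: 9.2
tool_pos: [0.7012, 0.1867, 0.1086]
tool_rot: [0.695, 0.707, -0.093, -0.092]
force: [-0.1, -0.2, -0.8]
opening: 0.399
```

>>> drive_tool(commands=[40, 0, 0, -0.01, 0, 0, 0, 40, 0, 0, -0.02, 0, 0, 0, 40, 0, 0, -0.03, 0, 0, 0, 40, 0, 0, -0.04, 0, 0, 0, 40, 0, 0, -0.03, 0, 0, 0, 60, 0, 0, 0, -5, 0, 0, 70, 0, 0, 0, -5, 0, 0, 70, 0, 0, 0, -5, 0, 0, 70, 0, 0, 0, 0, 0, 0])

```text
time_s: 9.95
tool_pos: [0.7311, 0.1872, 0.2358]
tool_rot: [0.701, 0.713, -0.001, -0.001]
force: [0.2, 0.2, 0.7]
opening: 0.66
```

```bash
python3 -c "
from h import *
plan([.392,-.353,.26],0.9,0);plan([.392,-.353,.123],0.9,0)"
```

```text
pos [0.7311 0.1872 0.2358] F [0.2 0.2 0.7] open 0.66 t 9.95
 turn in tool [-0.11  0.02  0.08] | total shift in tool axes (now) [-0.5343 -0.3483 -0.0234] | in target axes [-0.5348 -0.3476 -0.0242]
pos [0.7311 0.1872 0.2358] F [0.2 0.2 0.7] open 0.66 t 9.95
 turn in tool [-0.11  0.02  0.08] | total shift in tool axes (now) [-0.5343 -0.3481  0.1136] | in target axes [-0.5348 -0.3476  0.1128]
```

>>> drive_tool(commands=[70, -0.0334, -0.0217, -0.002, 0, 0, 0, 70, -0.0334, -0.0217, -0.002, 0, 0, 0, 70, -0.0334, -0.0217, -0.002, 0, 0, 0, 70, -0.0334, -0.0217, -0.002, 0, 0, 0, 70, -0.0334, -0.0217, -0.002, 0, 0, 0, 70, -0.0334, -0.0217, -0.002, 0, 0, 0, 70, -0.0334, -0.0217, -0.002, 0, 0, 0, 70, -0.0334, -0.0217, -0.002, 0, 0, 0, 70, -0.0334, -0.0217, -0.002, 0, 0, 0, 70, -0.0334, -0.0217, -0.002, 0, 0, 0, 70, -0.0334, -0.0217, -0.002, 0, 0, 0, 70, -0.0334, -0.0217, -0.002, 0, 0, 0])

```text
time_s: 10.95
tool_pos: [0.4809, -0.2197, 0.2598]
tool_rot: [0.701, 0.713, 0.0, -0.0]
force: [0.7, -0.1, 1.0]
opening: 0.7
```

>>> drive_tool(commands=[70, -0.0334, -0.0217, 0, 0, 0, 0, 70, -0.0334, -0.0217, 0, 0, 0, 0, 70, -0.0334, -0.0217, 0, 0, 0, 0, 70, -0.033, -0.022, 0, 0, 0, 0, 70, 0, 0, 0, 0, 0, 0, 70, 0, 0, 0, 0, 0, 0])

```text
time_s: 11.45
tool_pos: [0.3959, -0.3546, 0.2593]
tool_rot: [0.703, 0.711, 0.0, -0.0]
force: [0.2, 0.3, -0.2]
opening: 0.701
```

```bash
python3 -c "
from h import *
plan([.392,-.353,.123],0.9,0)
q=shot('side')
cv2.imwrite('pics/p2.png',cv2.cvtColor(cv2.resize(q['color'][100:190,220:330],None,fx=5,fy=5,interpolation=cv2.INTER_CUBIC),cv2.COLOR_RGB2BGR))
"
```

```text
pos [ 0.3959 -0.3546  0.2593] F [ 0.2  0.3 -0.2] open 0.701 t 11.45
 turn in tool [ 0.01 -0.05 -0.23] | total shift in tool axes (now) [ 0.0015 -0.0039  0.1363] | in target axes [ 0.0017 -0.0038  0.1363]
```

View pics/p2.png

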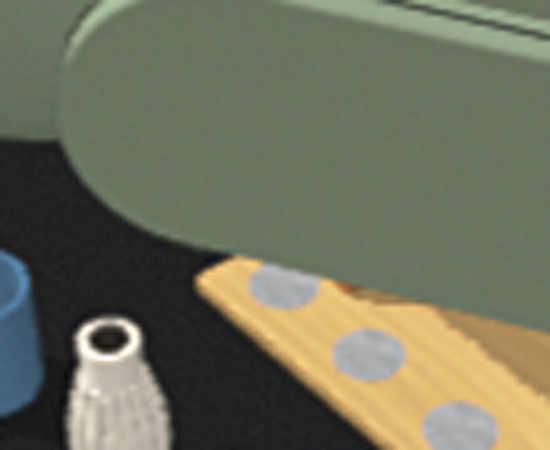

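Arm hides the frame here, so I'll check it later. Grasping the white tallest vase.

>>> drive_tool(commands=[70, 0.0016, -0.0039, 0.035, 0, 0, -0.2, 70, 0, 0, 0.04, 0, 0, 0, 70, 0, 0, 0.035, 0, 0, 0, 70, 0, 0, 0.02, 0, 0, 0, 70, 0, 0, 0.006, 0, 0, 0, 30, 0, 0, 0, 0, 0, 0, 30, 0, 0, 0, 0, 0, 0, 20, 0, 0, 0, 0, 0, 0, 10, 0, 0, 0, 0, 0, 0, 10, 0, 0, 0, 0, 0, 0, 10, 0, 0, 0, 0, 0, 0, 10, 0, 0, 0, 0, 0, 0])

```text
time_s: 12.5
tool_pos: [0.3928, -0.3514, 0.124]
tool_rot: [0.7, 0.714, 0.0, 0.001]
force: [-1.0, -0.1, 5.8]
opening: 0.384
```

>>> drive_tool(commands=[0, 0, 0, 0, 0, 0, 0, 0, 0, 0, 0, 0, 0, 0, 0, 0, 0, -0.01, 0, 0, 0, 0, 0, 0, -0.025, 0, 0, 0, 0, 0, 0, -0.04, 0, 0, 0, 0, 0, 0, -0.04, 0, 0, 0, 0, 0, 0, -0.035, 0, 0, 0, 0, 0, 0, -0.01, 0, 0, 0, 0, 0, 0, 0, 0, 0, 0, 0, 0, 0, 0, 0, 0, 0])

```text
time_s: 13.33
tool_pos: [0.3916, -0.3502, 0.2816]
tool_rot: [0.7, 0.714, 0.0, -0.001]
force: [-0.7, 0.3, -3.2]
opening: 0.381
```

```bash
python3 - <<'E'
from h import *
plan([.645,.095,.283],0.9,0);plan([.645,.095,.138],0.9,0)
E
```

```text
pos [ 0.3916 -0.3502  0.2816] F [-0.7  0.3 -3.2] open 0.381 t 13.33
 turn in tool [-0.06 -0.07  0.22] | total shift in tool axes (now) [ 0.4402  0.262  -0.0012] | in target axes [ 0.4412  0.2604 -0.0014]
pos [ 0.3916 -0.3502  0.2816] F [-0.7  0.3 -3.2] open 0.381 t 13.33
 turn in tool [-0.06 -0.07  0.22] | total shift in tool axes (now) [0.44   0.2622 0.1438] | in target axes [0.4412 0.2604 0.1436]
```

>>> drive_tool(commands=[0, 0.017, 0.01, 0, 0, 0, 0.2, 0, 0.034, 0.0202, 0, 0, 0, 0, 0, 0.034, 0.0202, 0, 0, 0, 0, 0, 0.034, 0.0202, 0, 0, 0, 0, 0, 0.034, 0.0202, 0, 0, 0, 0, 0, 0.034, 0.0202, 0, 0, 0, 0, 0, 0.034, 0.0202, 0, 0, 0, 0, 0, 0.034, 0.0202, 0, 0, 0, 0, 0, 0.034, 0.0202, 0, 0, 0, 0, 0, 0.034, 0.0202, 0, 0, 0, 0, 0, 0.034, 0.0202, 0, 0, 0, 0, 0, 0.034, 0.0202, 0, 0, 0, 0])

```text
time_s: 14.33
tool_pos: [0.6172, 0.0458, 0.2788]
tool_rot: [0.701, 0.713, -0.003, -0.002]
force: [1.2, -0.3, -1.6]
opening: 0.381
```

>>> drive_tool(commands=[0, 0.034, 0.0202, 0, 0, 0, 0, 0, 0.017, 0.008, 0, 0, 0, 0, 0, 0, 0, 0, 0, 0, 0, 0, 0, 0, 0, 0, 0, 0])

```text
time_s: 14.67
tool_pos: [0.6443, 0.0962, 0.2785]
tool_rot: [0.701, 0.713, -0.003, -0.002]
force: [-0.6, -0.8, -1.3]
opening: 0.381
```

```bash
python3 - <<'E'
from h import *
plan([.645,.0966,.138],0.9,0)
t=shot('top')['color'][100:180,130:290];s=shot('side')['color'][90:200,215:375]
cv2.imwrite('pics/t2.png',cv2.cvtColor(np.vstack([cv2.resize(t,(480,240)),cv2.resize(s,(480,330))]),cv2.COLOR_RGB2BGR))
E
```

```text
pos [0.6443 0.0962 0.2785] F [-0.6 -0.8 -1.3] open 0.381 t 14.67
 turn in tool [-0.41  0.08  0.14] | total shift in tool axes (now) [0.0006 0.0017 0.1405] | in target axes [0.0004 0.0007 0.1405]
```

View pics/t2.png

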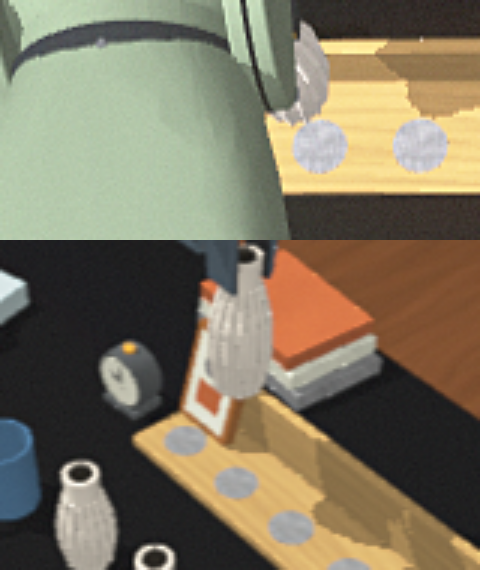

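Frame leans on the panel (side crop (212,380)), and the tallest vase hangs upright over the second mark. Lowering.

>>> drive_tool(commands=[0, 0.0005, 0.001, 0.03, -0.4, 0, 0, 0, 0, 0, 0.035, 0, 0, 0, 0, 0, 0, 0.035, 0, 0, 0, 0, 0, 0, 0.025, 0, 0, 0, 0, 0, 0, 0.01, 0, 0, 0, 0, 0, 0, 0.003, 0, 0, 0, 0, 0, 0, 0, 0, 0, 0, 0, 0, 0, 0, 0, 0, 0])

```text
time_s: 15.43
tool_pos: [0.6483, 0.0956, 0.1466]
tool_rot: [0.702, 0.713, 0.004, 0.004]
force: [1.1, -0.0, -0.9]
opening: 0.381
```

>>> drive_tool(commands=[0, 0, 0, 0.0015, 0, 0, 0, 0, 0, 0, 0, 0, 0, 0])

```text
time_s: 15.6
tool_pos: [0.648, 0.096, 0.1447]
tool_rot: [0.701, 0.713, 0.004, 0.003]
force: [-1.0, 0.8, -2.3]
opening: 0.378
```

```bash
python3 -c "
from h import *
plan([.645,.0966,.136],0.9,0)"
```

```text
pos [0.648  0.096  0.1447] F [-1.   0.8 -2.3] open 0.378 t 15.6
 turn in tool [ 0.58 -0.02  0.01] | total shift in tool axes (now) [ 0.0007 -0.0031  0.0087] | in target axes [ 0.0007 -0.003   0.0087]
```

>>> drive_tool(commands=[0, 0.0007, -0.003, 0.0025, 0.5, 0, 0, 0, 0, 0, 0.002, 0, 0, 0, 0, 0, 0, 0.001, 0, 0, 0, 0, 0, 0, 0, 0, 0, 0, 0, 0, 0, 0, 0, 0, 0])

```text
time_s: 16.02
tool_pos: [0.6441, 0.0967, 0.1374]
tool_rot: [0.701, 0.713, -0.001, -0.001]
force: [0.8, 0.3, -0.6]
opening: 0.379
```

>>> drive_tool(commands=[0, 0, 0, 0.0015, 0, 0, 0, 0, 0, 0, 0, 0, 0, 0, 0, 0, 0, 0, 0, 0, 0])

```text
time_s: 16.27
tool_pos: [0.6444, 0.0967, 0.1362]
tool_rot: [0.701, 0.713, -0.0, -0.0]
force: [1.3, -0.5, -1.4]
opening: 0.38
```

>>> drive_tool(commands=[0, 0, 0, 0.001, 0, 0, 0, 0, 0, 0, 0, 0, 0, 0, 0, 0, 0, 0, 0, 0, 0])

```text
time_s: 16.52
tool_pos: [0.6444, 0.0967, 0.1361]
tool_rot: [0.701, 0.713, -0.0, -0.0]
force: [-0.9, 0.4, 4.8]
opening: 0.378
```

>>> drive_tool(commands=[0, 0, 0, 0.001, 0, 0, 0, 0, 0, 0, 0, 0, 0, 0, 0, 0, 0, 0, 0, 0, 0])

```text
time_s: 16.77
tool_pos: [0.6444, 0.0968, 0.1361]
tool_rot: [0.701, 0.713, 0.0, -0.0]
force: [-2.8, 0.7, 9.9]
opening: 0.384
```

>>> drive_tool(commands=[0, 0, 0, -0.001, 0, 0, 0, 50, 0, 0, 0, 0, 0, 0, 60, 0, 0, 0, 0, 0, 0, 62, 0, 0, 0, 0, 0, 0, 62, 0, 0, 0, 0, 0, 0, 62, 0, 0, -0.01, 0, 0, 0, 62, 0, 0, -0.03, 0, 0, 0, 70, 0, 0, -0.04, 0, 0, 0, 70, 0.003, -0.03, 0, 0, 0, 0, 70, 0.003, -0.04, 0, 0, 0, 0, 70, 0.003, -0.04, 0, 0, 0, 0, 70, 0.003, -0.04, 0, 0, 0, 0])

```text
time_s: 17.77
tool_pos: [0.4926, 0.1062, 0.2159]
tool_rot: [0.702, 0.713, -0.0, -0.0]
force: [0.4, 0.9, 0.4]
opening: 0.698
```

>>> drive_tool(commands=[70, 0.003, -0.035, 0.01, 0, 0, 0, 70, 0, 0, 0, 0, 0, 0, 70, 0, 0, 0, 0, 0, 0])

```text
time_s: 18.02
tool_pos: [0.4571, 0.1086, 0.2058]
tool_rot: [0.701, 0.713, -0.001, -0.001]
force: [1.5, -0.7, 0.2]
opening: 0.705
```

```bash
python3 -c "
from h import *
plan([.4585,.1155,.099],0.9,0)"
```

```text
pos [0.4571 0.1086 0.2058] F [ 1.5 -0.7  0.2] open 0.705 t 18.02
 turn in tool [-0.11  0.    0.08] | total shift in tool axes (now) [0.0069 0.0017 0.1068] | in target axes [0.0069 0.0015 0.1068]
```

>>> drive_tool(commands=[70, 0.007, 0.0015, 0.02, 0, 0, 0, 70, 0, 0, 0.035, 0, 0, 0, 70, 0, 0, 0.03, 0, 0, 0, 70, 0, 0, 0.015, 0, 0, 0, 70, 0, 0, 0.007, 0, 0, 0, 70, 0, 0, 0, 0, 0, 0, 30, 0, 0, 0, 0, 0, 0, 30, 0, 0, 0, 0, 0, 0, 20, 0, 0, 0, 0, 0, 0, 10, 0, 0, 0, 0, 0, 0, 10, 0, 0, 0, 0, 0, 0, 10, 0, 0, 0, 0, 0, 0])

```text
time_s: 19.02
tool_pos: [0.4605, 0.1158, 0.0991]
tool_rot: [0.701, 0.713, -0.0, -0.0]
force: [-1.4, 0.5, 3.5]
opening: 0.382
```

>>> drive_tool(commands=[0, 0, 0, 0, 0, 0, 0, 0, 0, 0, 0, 0, 0, 0])

```text
time_s: 19.18
tool_pos: [0.4605, 0.1158, 0.0991]
tool_rot: [0.701, 0.713, -0.0, -0.0]
force: [-1.2, -0.6, 6.3]
opening: 0.381
```

>>> drive_tool(commands=[0, 0, 0, -0.01, 0, 0, 0, 0, 0, 0, -0.025, 0, 0, 0, 0, 0, 0, -0.04, 0, 0, 0, 0, 0, 0, -0.04, 0, 0, 0, 0, 0, 0, -0.04, 0, 0, 0, 0, 0, 0, -0.015, 0, 0, 0, 0, 0, 0, 0, 0, 0, 0, 0, 0, 0, 0, 0, 0, 0])

```text
time_s: 19.85
tool_pos: [0.4603, 0.1156, 0.2679]
tool_rot: [0.701, 0.713, -0.001, -0.001]
force: [0.3, -0.2, -3.0]
opening: 0.377
```

```bash
python3 -c "
from h import *
plan([.6465,.005,.112],0.9,0)"
```

```text
pos [0.4603 0.1156 0.2679] F [ 0.3 -0.2 -3. ] open 0.377 t 19.85
 turn in tool [-0.09 -0.    0.02] | total shift in tool axes (now) [-0.1136  0.1847  0.1556] | in target axes [-0.1135  0.1845  0.1559]
```

>>> drive_tool(commands=[0, -0.019, 0.012, 0, 0, 0, 0, 0, -0.025, 0.03, 0, 0, 0, 0, 0, -0.025, 0.033, 0, 0, 0, 0, 0, -0.02, 0.035, 0, 0, 0, 0, 0, -0.0145, 0.036, 0, 0, 0, 0, 0, -0.01, 0.025, 0, 0, 0, 0, 0, 0, 0.0137, 0, 0, 0, 0, 0, 0, 0, 0, 0, 0, 0, 0, 0, 0, 0, 0, 0, 0])

```text
time_s: 20.6
tool_pos: [0.646, 0.005, 0.2641]
tool_rot: [0.701, 0.713, -0.003, -0.003]
force: [-0.6, -0.3, -1.8]
opening: 0.387
```

>>> drive_tool(commands=[0, 0, 0, 0.02, 0, 0, 0, 0, 0, 0, 0.035, 0, 0, 0, 0, 0, 0, 0.035, 0, 0, 0, 0, 0, 0, 0.03, 0, 0, 0, 0, 0, 0, 0.015, 0, 0, 0, 0, 0, 0, 0.01, 0, 0, 0, 0, 0, 0, 0, 0, 0, 0, 0, 0, 0, 0, 0, 0, 0, 0, 0, 0, 0, 0, 0, 0])

```text
time_s: 21.35
tool_pos: [0.6474, 0.0053, 0.1247]
tool_rot: [0.701, 0.713, 0.0, 0.0]
force: [-0.1, 0.5, -0.8]
opening: 0.379
```

```bash
python3 -c "
from h import *
plan([.6465,.005,.1115],0.9,0)"
```

```text
pos [0.6474 0.0053 0.1247] F [-0.1  0.5 -0.8] open 0.379 t 21.35
 turn in tool [0.06 0.   0.03] | total shift in tool axes (now) [-0.0003 -0.001   0.0132] | in target axes [-0.0003 -0.0009  0.0132]
```

>>> drive_tool(commands=[0, 0, -0.001, 0.006, 0, 0, 0, 0, 0, 0, 0.0035, 0, 0, 0, 0, 0, 0, 0.001, 0, 0, 0, 0, 0, 0, 0, 0, 0, 0, 0, 0, 0, 0, 0, 0, 0])

```text
time_s: 21.77
tool_pos: [0.6458, 0.0051, 0.1126]
tool_rot: [0.701, 0.713, -0.001, -0.001]
force: [-0.3, -0.3, -0.9]
opening: 0.383
```

>>> drive_tool(commands=[0, 0, 0, 0.0015, 0, 0, 0, 0, 0, 0, 0, 0, 0, 0, 0, 0, 0, 0, 0, 0, 0])

```text
time_s: 22.02
tool_pos: [0.6461, 0.0051, 0.1112]
tool_rot: [0.701, 0.713, -0.0, -0.0]
force: [0.2, -0.3, -0.7]
opening: 0.381
```

>>> drive_tool(commands=[0, 0, 0, 0.0012, 0, 0, 0, 0, 0, 0, 0, 0, 0, 0, 0, 0, 0, 0, 0, 0, 0])

```text
time_s: 22.27
tool_pos: [0.6461, 0.0051, 0.1112]
tool_rot: [0.701, 0.713, -0.0, -0.0]
force: [-0.8, 0.0, 5.7]
opening: 0.38
```

>>> drive_tool(commands=[50, 0, 0, 0, 0, 0, 0, 60, 0, 0, 0, 0, 0, 0, 62, 0, 0, 0, 0, 0, 0, 62, 0, 0, 0, 0, 0, 0, 62, 0, 0, -0.01, 0, 0, 0, 62, 0, 0, -0.03, 0, 0, 0, 70, 0, 0, -0.04, 0, 0, 0, 70, 0, -0.03, 0, 0, 0, 0, 70, -0.001, -0.04, 0, 0, 0, 0, 70, -0.001, -0.04, 0, 0, 0, 0, 70, -0.001, -0.04, 0, 0, 0, 0, 70, -0.001, -0.03, 0, 0, 0, 0])

```text
time_s: 23.27
tool_pos: [0.4628, -0.0018, 0.1906]
tool_rot: [0.701, 0.713, -0.001, -0.001]
force: [0.2, 0.0, 0.6]
opening: 0.7
```

>>> drive_tool(commands=[70, 0, -0.005, 0.01, 0, 0, 0, 70, 0, 0, 0, 0, 0, 0, 70, 0, 0, 0, 0, 0, 0])

```text
time_s: 23.52
tool_pos: [0.4613, -0.0019, 0.1809]
tool_rot: [0.701, 0.713, -0.0, -0.0]
force: [0.3, 0.6, 0.4]
opening: 0.699
```

```bash
python3 -c "
from h import *
plan([.460,-.002,.074],0.9,0)"
```

```text
pos [ 0.4613 -0.0019  0.1809] F [0.3 0.6 0.4] open 0.699 t 23.52
 turn in tool [-0.01 -0.    0.02] | total shift in tool axes (now) [-1.000e-04 -1.300e-03  1.069e-01] | in target axes [-1.000e-04 -1.300e-03  1.069e-01]
```

>>> drive_tool(commands=[70, 0, -0.0013, 0.02, 0, 0, 0, 70, 0, 0, 0.035, 0, 0, 0, 70, 0, 0, 0.03, 0, 0, 0, 70, 0, 0, 0.015, 0, 0, 0, 70, 0, 0, 0.007, 0, 0, 0, 70, 0, 0, 0, 0, 0, 0, 30, 0, 0, 0, 0, 0, 0, 30, 0, 0, 0, 0, 0, 0, 20, 0, 0, 0, 0, 0, 0, 10, 0, 0, 0, 0, 0, 0, 10, 0, 0, 0, 0, 0, 0, 10, 0, 0, 0, 0, 0, 0])

```text
time_s: 24.52
tool_pos: [0.46, -0.0019, 0.074]
tool_rot: [0.701, 0.713, 0.0, 0.0]
force: [-0.8, -0.6, 4.6]
opening: 0.38
```

>>> drive_tool(commands=[0, 0, 0, 0, 0, 0, 0, 0, 0, 0, 0, 0, 0, 0])

```text
time_s: 24.68
tool_pos: [0.46, -0.0019, 0.0739]
tool_rot: [0.701, 0.713, -0.0, -0.0]
force: [-0.2, 0.8, 6.4]
opening: 0.381
```

>>> drive_tool(commands=[0, 0, 0, -0.01, 0, 0, 0, 0, 0, 0, -0.025, 0, 0, 0, 0, 0, 0, -0.04, 0, 0, 0, 0, 0, 0, -0.04, 0, 0, 0, 0, 0, 0, -0.015, 0, 0, 0, 0, 0, 0, 0, 0, 0, 0, 0, 0, 0, 0, 0, 0, 0])

```text
time_s: 25.27
tool_pos: [0.4594, -0.0019, 0.2031]
tool_rot: [0.701, 0.713, -0.0, -0.0]
force: [-0.1, 0.1, -1.9]
opening: 0.386
```

```bash
python3 -c "
from h import *
plan([.648,-.085,.087],0.9,0)"
```

```text
pos [ 0.4594 -0.0019  0.2031] F [-0.1  0.1 -1.9] open 0.386 t 25.27
 turn in tool [-0.07 -0.    0.03] | total shift in tool axes (now) [-0.0862  0.1873  0.1158] | in target axes [-0.0861  0.1872  0.1161]
```

>>> drive_tool(commands=[0, -0.02, 0.01, 0, 0, 0, 0, 0, -0.035, 0.02, 0, 0, 0, 0, 0, -0.026, 0.03, 0, 0, 0, 0, 0, -0.0052, 0.04, 0, 0, 0, 0, 0, 0, 0.04, 0, 0, 0, 0, 0, 0, 0.032, 0, 0, 0, 0, 0, 0, 0.0153, 0, 0, 0, 0, 0, 0, 0, 0.03, 0, 0, 0, 0, 0, 0, 0.03, 0, 0, 0, 0, 0, 0, 0.025, 0, 0, 0, 0, 0, 0, 0.015, 0, 0, 0, 0, 0, 0, 0, 0, 0, 0])

```text
time_s: 26.27
tool_pos: [0.6434, -0.0843, 0.0952]
tool_rot: [0.701, 0.713, -0.005, -0.006]
force: [-1.7, -0.1, -1.6]
opening: 0.384
```

>>> drive_tool(commands=[0, 0, 0, 0, 0, 0, 0, 0, 0, 0, 0, 0, 0, 0])

```text
time_s: 26.43
tool_pos: [0.6483, -0.0851, 0.1026]
tool_rot: [0.701, 0.713, -0.001, -0.001]
force: [0.9, -0.2, -0.7]
opening: 0.379
```

```bash
python3 -c "
from h import *
plan([.648,-.085,.086],0.9,0)"
```

```text
pos [ 0.6483 -0.0851  0.1026] F [ 0.9 -0.2 -0.7] open 0.379 t 26.43
 turn in tool [-0.11 -0.01  0.02] | total shift in tool axes (now) [ 0.0001 -0.0003  0.0166] | in target axes [ 0.0001 -0.0003  0.0166]
```

>>> drive_tool(commands=[0, 0, 0, 0.005, 0, 0, 0, 0, 0, 0, 0.004, 0, 0, 0, 0, 0, 0, 0.003, 0, 0, 0, 0, 0, 0, 0.002, 0, 0, 0, 0, 0, 0, 0, 0, 0, 0, 0, 0, 0, 0, 0, 0, 0])

```text
time_s: 26.93
tool_pos: [0.6481, -0.085, 0.0889]
tool_rot: [0.701, 0.713, -0.001, -0.001]
force: [-0.1, 0.1, -2.1]
opening: 0.384
```

>>> drive_tool(commands=[0, 0, 0, 0.0015, 0, 0, 0, 0, 0, 0, 0, 0, 0, 0, 0, 0, 0, 0, 0, 0, 0])

```text
time_s: 27.18
tool_pos: [0.6482, -0.085, 0.0874]
tool_rot: [0.701, 0.713, -0.001, -0.001]
force: [0.9, 0.0, -0.5]
opening: 0.375
```

>>> drive_tool(commands=[0, 0, 0, 0.0012, 0, 0, 0, 0, 0, 0, 0.0008, 0, 0, 0, 0, 0, 0, 0, 0, 0, 0, 0, 0, 0, 0, 0, 0, 0])

```text
time_s: 27.52
tool_pos: [0.6484, -0.0851, 0.086]
tool_rot: [0.701, 0.713, -0.0, -0.0]
force: [-0.6, 0.1, 3.7]
opening: 0.377
```

>>> drive_tool(commands=[50, 0, 0, 0, 0, 0, 0, 60, 0, 0, 0, 0, 0, 0, 62, 0, 0, 0, 0, 0, 0, 62, 0, 0, 0, 0, 0, 0, 62, 0, 0, -0.01, 0, 0, 0, 62, 0, 0, -0.03, 0, 0, 0, 70, 0, 0, -0.04, 0, 0, 0, 70, -0.005, -0.03, 0, 0, 0, 0, 70, -0.005, -0.04, 0, 0, 0, 0, 70, -0.005, -0.04, 0, 0, 0, 0, 70, -0.005, -0.04, 0, 0, 0, 0, 70, -0.005, -0.035, 0, 0, 0, 0])

```text
time_s: 28.52
tool_pos: [0.4613, -0.113, 0.1662]
tool_rot: [0.701, 0.713, -0.001, -0.001]
force: [0.6, -0.6, -0.1]
opening: 0.701
```

>>> drive_tool(commands=[70, -0.003, -0.013, 0.02, 0, 0, 0, 70, 0, 0, 0.01, 0, 0, 0, 70, 0, 0, 0, 0, 0, 0])

```text
time_s: 28.77
tool_pos: [0.4487, -0.1161, 0.135]
tool_rot: [0.702, 0.712, -0.001, -0.002]
force: [1.1, -0.1, 0.3]
opening: 0.694
```

```bash
python3 -c "
from h import *
plan([.450,-.110,.049],0.9,0)"
```

```text
pos [ 0.4487 -0.1161  0.135 ] F [ 1.1 -0.1  0.3] open 0.694 t 28.77
 turn in tool [-0.24 -0.05 -0.03] | total shift in tool axes (now) [0.006  0.0018 0.086 ] | in target axes [0.0061 0.0014 0.086 ]
```

>>> drive_tool(commands=[70, 0.006, 0.0015, 0.015, 0, 0, 0, 70, 0, 0, 0.03, 0, 0, 0, 70, 0, 0, 0.025, 0, 0, 0, 70, 0, 0, 0.01, 0, 0, 0, 70, 0, 0, 0.005, 0, 0, 0, 70, 0, 0, 0, 0, 0, 0, 30, 0, 0, 0, 0, 0, 0, 30, 0, 0, 0, 0, 0, 0, 20, 0, 0, 0, 0, 0, 0, 10, 0, 0, 0, 0, 0, 0, 10, 0, 0, 0, 0, 0, 0, 10, 0, 0, 0, 0, 0, 0])

```text
time_s: 29.77
tool_pos: [0.4521, -0.1103, 0.0512]
tool_rot: [0.701, 0.713, -0.0, -0.0]
force: [-1.1, 0.3, 2.2]
opening: 0.377
```

>>> drive_tool(commands=[0, 0, 0, 0, 0, 0, 0, 0, 0, 0, 0, 0, 0, 0])

```text
time_s: 29.93
tool_pos: [0.4521, -0.1103, 0.0511]
tool_rot: [0.701, 0.713, -0.0, -0.0]
force: [-1.2, -0.1, 5.7]
opening: 0.382
```

>>> drive_tool(commands=[0, 0, 0, -0.01, 0, 0, 0, 0, 0, 0, -0.025, 0, 0, 0, 0, 0, 0, -0.04, 0, 0, 0, 0, 0, 0, -0.04, 0, 0, 0, 0, 0, 0, -0.015, 0, 0, 0, 0, 0, 0, 0, 0, 0, 0, 0, 0, 0, 0, 0, 0, 0])

```text
time_s: 30.52
tool_pos: [0.4521, -0.1101, 0.1806]
tool_rot: [0.701, 0.713, -0.0, -0.0]
force: [-1.9, 0.1, -1.9]
opening: 0.381
```

```bash
python3 -c "
from h import *
plan([.6493,-.1755,.061],0.9,0)"
```

```text
pos [ 0.4521 -0.1101  0.1806] F [-1.9  0.1 -1.9] open 0.381 t 30.52
 turn in tool [-0.06  0.    0.02] | total shift in tool axes (now) [-0.0685  0.1963  0.1194] | in target axes [-0.0685  0.1962  0.1196]
```

Contact is expected near z = 0.063. Shift of (-0.0685, 0.196), then down.

>>> drive_tool(commands=[0, -0.02, 0.012, 0, 0, 0, 0, 0, -0.03, 0.025, 0, 0, 0, 0, 0, -0.0185, 0.035, 0, 0, 0, 0, 0, 0, 0.04, 0, 0, 0, 0, 0, 0, 0.04, 0, 0, 0, 0, 0, 0, 0.03, 0, 0, 0, 0, 0, 0, 0.0143, 0.01, 0, 0, 0, 0, 0, 0, 0.03, 0, 0, 0, 0, 0, 0, 0.03, 0, 0, 0, 0, 0, 0, 0.02, 0, 0, 0, 0, 0, 0, 0.01, 0, 0, 0, 0, 0, 0, 0, 0, 0, 0])

```text
time_s: 31.52
tool_pos: [0.6463, -0.1746, 0.0749]
tool_rot: [0.701, 0.713, -0.003, -0.005]
force: [-1.2, 0.1, -1.3]
opening: 0.38
```

>>> drive_tool(commands=[0, 0, 0, 0, 0, 0, 0, 0, 0, 0, 0, 0, 0, 0])

```text
time_s: 31.68
tool_pos: [0.6502, -0.1758, 0.0813]
tool_rot: [0.701, 0.713, -0.0, 0.0]
force: [-0.5, -0.0, -1.3]
opening: 0.386
```

```bash
python3 -c "
from h import *
plan([.6493,-.1755,.063],0.9,0)"
```

```text
pos [ 0.6502 -0.1758  0.0813] F [-0.5 -0.  -1.3] open 0.386 t 31.68
 turn in tool [0.01 0.03 0.02] | total shift in tool axes (now) [ 0.0003 -0.0009  0.0183] | in target axes [ 0.0003 -0.0009  0.0183]
```

>>> drive_tool(commands=[0, 0, -0.0008, 0.006, 0, 0, 0, 0, 0, 0, 0.005, 0, 0, 0, 0, 0, 0, 0.003, 0, 0, 0, 0, 0, 0, 0.001, 0, 0, 0, 0, 0, 0, 0, 0, 0, 0, 0, 0, 0, 0, 0, 0, 0])

```text
time_s: 32.18
tool_pos: [0.6487, -0.1756, 0.0654]
tool_rot: [0.701, 0.713, -0.001, -0.001]
force: [-0.9, 1.2, -2.1]
opening: 0.379
```

>>> drive_tool(commands=[0, 0, 0, 0.0015, 0, 0, 0, 0, 0, 0, 0, 0, 0, 0, 0, 0, 0, 0, 0, 0, 0])

```text
time_s: 32.43
tool_pos: [0.6486, -0.1755, 0.0638]
tool_rot: [0.701, 0.713, -0.001, -0.001]
force: [-0.9, -0.4, -1.6]
opening: 0.381
```

>>> drive_tool(commands=[0, 0, 0, 0.001, 0, 0, 0, 0, 0, 0, 0.0008, 0, 0, 0, 0, 0, 0, 0, 0, 0, 0, 0, 0, 0, 0, 0, 0, 0])

```text
time_s: 32.77
tool_pos: [0.6488, -0.1757, 0.0632]
tool_rot: [0.701, 0.713, -0.0, -0.0]
force: [-2.5, 0.5, 6.9]
opening: 0.382
```

Contact. Releasing, then retreating up and back towards the robot so the cameras can see.

>>> drive_tool(commands=[50, 0, 0, 0, 0, 0, 0, 60, 0, 0, 0, 0, 0, 0, 62, 0, 0, 0, 0, 0, 0, 62, 0, 0, 0, 0, 0, 0, 62, 0, 0, -0.01, 0, 0, 0, 62, 0, 0, -0.03, 0, 0, 0, 62, 0, 0, -0.04, 0, 0, 0, 62, 0, 0, -0.04, 0, 0, 0, 62, 0, -0.03, -0.03, 0, 0, 0, 62, 0, -0.04, 0, 0, 0, 0, 62, 0, -0.04, 0, 0, 0, 0, 62, -0.03, -0.025, 0, 0, 0, 0])

```text
time_s: 33.77
tool_pos: [0.5113, -0.2039, 0.2131]
tool_rot: [0.7, 0.714, -0.0, -0.002]
force: [-0.9, 0.5, -0.7]
opening: 0.621
```

>>> drive_tool(commands=[62, -0.036, -0.018, 0, 0, 0, 0, 62, -0.036, -0.018, 0, 0, 0, 0, 62, -0.036, -0.018, 0, 0, 0, 0, 62, -0.03, -0.01, 0, 0, 0, 0, 62, 0, 0, 0, 0, 0, 0])

```text
time_s: 34.18
tool_pos: [0.4512, -0.3519, 0.2126]
tool_rot: [0.703, 0.711, -0.002, 0.001]
force: [0.7, 0.4, -0.4]
opening: 0.618
```

```bash
python3 - <<'E'
from h import *
p=shot('top');q=shot('side')
t=p['color'][95:175,135:400];s=q['color'][95:255,215:405]
cv2.imwrite('pics/e1.png',cv2.cvtColor(np.vstack([cv2.resize(t,(700,211),interpolation=3),cv2.resize(s,(700,370),interpolation=3)]),cv2.COLOR_RGB2BGR))
for k,x,y,h in(('tall',.645,.095,.162),('third',.6465,.005,.137),('second',.648,-.085,.112),('short',.6493,-.1755,.087)):
  for c,n in((p,'top'),(q,'side')):
    u,v=proj(c,(x,y,h));a,b=int(u)-13,int(v)-13
    w=(c['color'][b:b+27,a:a+27].min(2)>85).astype(np.uint8);m,l,S,C=cv2.connectedComponentsWithStats(1-w,connectivity=4)
    for i in range(1,m):
        if 12<S[i,4]<160 and np.hypot(*(C[i]-13))<8: 
            X=ray(c,*(C[i]+[a,b]),h);print(k,n,S[i,4],'err mm',((X[:2]-[x,y])*1000).round(1))
E
```

```text
tall top 82 err mm [-1.7  1.3]
third top 15 err mm [18.3 -4.2]
third top 76 err mm [-2.6  0.9]
second top 73 err mm [-0.   0.4]
second side 32 err mm [ 0.5 -1.4]
short top 69 err mm [-2.5  1.2]
```

View pics/e1.png

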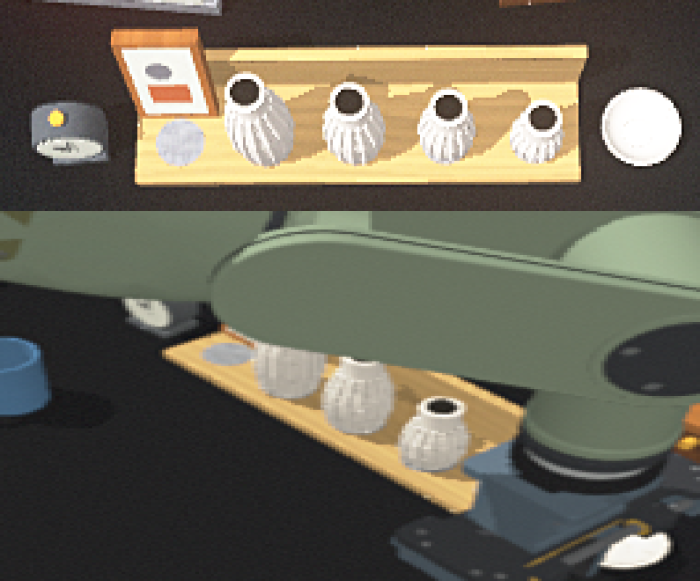

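Top view shows the frame leaning behind the end mark by the clock, and the vases upright in order of height. They are all within 3 mm of their marks. Handing in.

```bash
python3 -c "
from h import *
print(robot.sign_off(), robot.read_state()['time_s'])"
```

```text
the job is handed in; nothing more can be done
the job is handed in; nothing more can be done
```

The ledge is dressed and the job is handed in. The picture frame leans back on the panel behind the end mark nearest the clock. The four white vases stand on the other marks, tallest next to the frame and shortest at the far end. The work took about 34 s on the robot's clock.

- **Vases:** in the last top view all four were upright and within about 3 mm of their mark centres. In the side view the arm hid the frame and some of the vase mouths, so only the second shortest could be cross-checked there, at about 1.5 mm off.
- **Frame:** it was set down tilted back 15 degrees. Both the mid-job side view and the last top view show it leaning. I did not measure the final angle.
- **Handling:** readings at the set-downs stayed at or below about 11 N. The gripper was clear of everything at hand-in.
- **Left alone:** I never worked near the clock, candle or mug. The clock showed in place in the last top view. The mug was visible only in part in the side view, and I did not check the candle again.
- **What went less than ideally:** I began lifting the frame while the fingers were still closing, so it was held about 7 mm lower than planned. I measured this from a picture and corrected for it before placing.

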